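# Pull the axle clip off a trolley wheel with the hook pick

## Task

The trolley wheel's axle clip has to come off so the wheel can be changed: take the hooked pick from its wooden rest, set its hook in the clip's eye and pull the sprung clip straight out of the axle groove, pressing only lightly on the wheel and forcing nothing, until it is clear of the axle. Touch the clip only with the pick and do not let it fly out of the tray. Then lay the pick back in its own rest and leave the other things where they are.

Things in the scene. Friction and masses are not known exactly. Their poses are not given: they have to be found in the camera images.
- pick: Loose hooked pick, 0.1 kg. Black handle 100 x 14 x 18 mm (x, y, z), thin steel shank at its +x end, then a steel bit hanging down (-z). Origin: middle of the grip, on the handle's axis (handle from x = -55 to +45 mm; grip it at the origin, between the rest's uprights). x towards the hook, z up. The awl has the same handle, a straight shank and no hook.
- collar (a point): Point of the pick, 85 mm ahead of its origin on x, in a 12 mm collar (5 mm up and down) that clamps the bit, a 4 mm rod with a round end, upright through this point. The bit's end hangs 22 to 54 mm below this point: how far differs each time and is not measured, so find it by touch. The clamp does not slip in this job.
- rest_a: Fixed wooden rest of the hooked pick, base 140 x 50 x 10 mm; origin under it on the table, x along the lying handle to the hook. Two 8 mm thick uprights at x = -36 and +36 mm with notches 20 mm wide, floor 61 mm, side walls' tops 75 mm above the table; 64 mm of handle is free between them. An equal rest holds the awl; which stands where changes.
- clip: Sprung steel axle clip, horseshoe ring 27 mm in diameter, 4 mm thick, 0.05 kg, flat on the wheel's face in the axle's groove. Origin: ring's centre, underside; z up. Opening to -x, back tab with an eye at +x. Pulled level to its +x, its jaws spread and it snaps out: about 7 to 12 N over some 10 mm; it is clear of the axle after 25 mm. It can turn about the axle.
- eye (a point): Centre of the clip's eye, 18 mm from the clip's origin along its x, on its underside. The eye is a rectangular window through the tab, open above and below: 9 mm along x (13.5 to 22.4 mm from the origin), 11 mm along y. Beyond it the tab's end bar, to pull on, reaches from 22.4 to 27.4 mm.
- stand: Fixed grey catch tray 260 x 230 mm (x, y), walls 22 mm high, 4 mm thick; a wheel lies flat in its middle on a timber block. Origin: tray's underside, centre, on the axle's axis, z up. Black tyre 130 mm in diameter, its top 46 mm above the table; the flat round aluminium wheel face, 100 mm in diameter, lies 50 mm above the table, the clip on it.
- seat (a point): Point of rest_a at which the pick's origin lies when it is home in the notches, 70 mm above the table.
- axle_top (a point): Centre of the top of the upright axle, 63 mm above the table. The axle's head is 24 mm in diameter, 7 mm high; under it a groove 16 mm in diameter and 6 mm high reaches down to the wheel's face and holds the clip.
- awl: Bystander: straight awl, same handle as the pick, lying in the other wooden rest; not needed. Origin: handle's middle.
- oil: Bystander: white plastic bottle, 48 mm in diameter, 130 mm high, origin under it.
- tape: Bystander: grey roll of tape lying flat, 90 mm in diameter, 25 mm high, origin under its centre.

How it is judged:
By the outcome, as a careful person would: the job done as asked, in the order asked, and still so for the second after the job is handed in, with the robot touching nothing.
It also fails if it takes over 51 s, if anything falls off the work surface, if the arm or the gripper's body presses on something with over 40 N, if the wrist force passes 120 N, or if a joint passes its speed limit or range.

## Robot

A 6-joint arm with a two-finger parallel gripper is mounted at the origin on the work surface. World frame = base frame: x ahead of the robot, y to its left, z up, the work surface at z = 0. Lengths are in m, angles in rad, forces in N, time in s.
With the tool pointing down it reaches from about 0.4 to 0.825 m from the base axis. Payload 7 kg.
Tool frame: the origin (TCP) lies between the finger pads; the fingertips stand 14 mm ahead of it and the grasp point (between the pads) lies 5 mm behind it; z points along the fingers, y is the line along which they close (so a half turn about z gives the same grasp; the last joint's range is limited). The gripper opens to 88 mm and grips with 3 to 60 N. Pads are 19 mm wide; open, the fingers measure 130 mm over their backs; the gripper's body (78 mm by 193 mm) begins 47 mm behind the grasp point.
Start: joints at [-0.916, 0.359, 0.012, 0, -1.224, -0.288], TCP at [0.242, -0.63, 0.241] pointing down, gripper open.
Joint ranges: [-3.07, 3.07], [-1.43, 2.12], [-1.02, 1.25], [-3.03, 1.67], [-3.05, -0], [-3.03, 3.03]. Speed limits (rad/s): [2.39, 2.39, 3.01, 3.14, 3.14, 3.14].

## Interface

Orientations are given as a rotation vector (axis times angle).
In Python, from bench import get_state, eyes, sign_off gives the robot as it stands.
- The arm moves only by the tool servo_tool, never from a script. Its argument "moves" is a list of rows, each a list of 5 numbers: the finger opening in cm, from 0 to 8.76, then the shift along the tool's x, y, z in cm, then the turn about the tool's z in degrees. In form: [[fingers, x, y, z, turn], ...]. A call has exactly 5 rows; each row shifts and turns the commanded pose from where the row before left it, along the tool's axes as they then stand; what a row does not reach is not made up. A row lasts 1/12 s, in which the tool goes at most 41.7 mm and 7.16 degrees, less where a joint would pass 70% of its speed; a pose out of reach is approached as far as the arm can. A call is refused whole if a number of a shift passes 4.17 or a number of a turn 7.16, either way. A call with a gripper value outside its range is refused whole. The fingers move at their own pace and stop on an object; the grip force is fixed at half the most. Time passes only in rows, so rows that do not move let the fingers close, or fill a call up. It gives the time, the measured TCP pose, the force, the opening and the grip force at its end, in the units of the state.
- get_state(): the state, without advancing time (a new reading comes with each control period).
- eyes.grab_frame(name): name is "scene" or "top"; returns the picture (480x640x3 uint8, red, green, blue); there is no depth.
- eyes.camera_params(name): a dict with "vertical_fov" (degrees; the focal length in pixels is half the picture's height over the tangent of half this angle, whatever the lens; pixels are square), "cx", "cy" (the principal point, pixels), "k1" (the pictures are not rectified: a ray, as slopes to the right and down, at radius r is drawn at 1 + k1 r^2 times it, then the intrinsics apply), "origin" and "orientation" of the camera in the world. Camera axes: x right, y down, z forward; pixel columns grow to the right and rows downward; lengths in m; the calibration is good to about 2 mm. A picture is of the moment at which its call begins. camera_params takes no time and is no camera call.
- sign_off(): hands the job in; it is judged then, once.
The state is a dict: "time": time; "qpos": joint angles; "dq": joint speeds; "tau": joint torques, N m; "tcp_pos": TCP position; "tool_rot": TCP orientation; "contact_force": force on the tool from outside, world axes, zero at the start; "ft_torque": the same for the moment, N m; "width": opening from 0.0 (shut) to 1.0 (fully open); "grip_force": force on a finger pad.
Only numpy, scipy, OpenCV 4.12 (cv2) and the standard library are available. Lean on these libraries where they do the work, as an engineer would, in place of code of your own. Each camera call takes 0.05 s, during which the arm holds its last target. There are 200 camera calls.

## Working session

There is one attempt and no reset: what is moved stays moved. The work goes in short steps, Python scripts to look and compute and a tool call to move; the robot and the scene stay as the last step left them, time stands still between calls to the robot, and variables do not carry over. Pictures are saved under pics/ and viewed, at most 11 in all, crops included, and the job is handed in when it is done.

Besides the shell and the picture viewer there is one more tool, called after "Request:" as a command line: name --pt "numbers of a row" for each row, then --argument value for the rest. servo_tool: Moves the arm, as the interface text tells. Its arguments: {"type":"object","properties":{"moves":{"type":"array","items":{"type":"array","items":{"type":"number"}}}},"required":["moves"]}

```bash
mkdir -p pics; ls; python3 - <<'E'
from bench import get_state, eyes
import cv2
for n in("scene","top"):
    cv2.imwrite(f"pics/{n}0.png",eyes.grab_frame(n)[:,:,::-1]); print(eyes.camera_params(n))
print(get_state())
E
```

```text
pics
{'vertical_fov': 55.62171635198539, 'cx': 316.8854274951372, 'cy': 248.55696167755545, 'k1': -0.07618917804053142, 'origin': array([0.98419615, 0.48981195, 0.69690841]), 'orientation': array([-0.94586692, -2.5184113 ,  1.03411892])}
{'vertical_fov': 54.24534812003835, 'cx': 317.1040111829924, 'cy': 241.12042151786153, 'k1': -0.027008045393044695, 'origin': array([0.39470209, 0.0452336 , 0.92894722]), 'orientation': array([-1.93331717,  2.2825817 , -0.25556415])}
{'time': 0.1, 'qpos': array([-9.15887982e-01,  3.59316167e-01,  1.11506262e-02, -2.95748751e-04,
       -1.22409475e+00, -2.88123953e-01]), 'dq': array([-3.01496230e-03, -2.28601555e-03,  1.85863054e-03,  1.07719996e-03,
       -7.25637138e-05,  2.04490061e-03]), 'tau': array([-1.54722653e-03, -5.84164774e+01,  2.93750435e+01,  7.01559395e+00,
        1.01078401e-02, -8.15171256e-05]), 'tcp_pos': array([ 0.2419049 , -0.62972072,  0.23971814]), 'tool_rot': array([ 5.72687715e-01, -3.08852823e+00, -2.24677431e-03]), 'contact_force': array([ 0.16312719, -0.38796457,  0.10627753]), 'ft_torque': array([-0.04130156,  0.00287227,  0.00445591]), 'grip_force': 0.0, 'width': 0.9991640820010449}
```

View pics/top0.png

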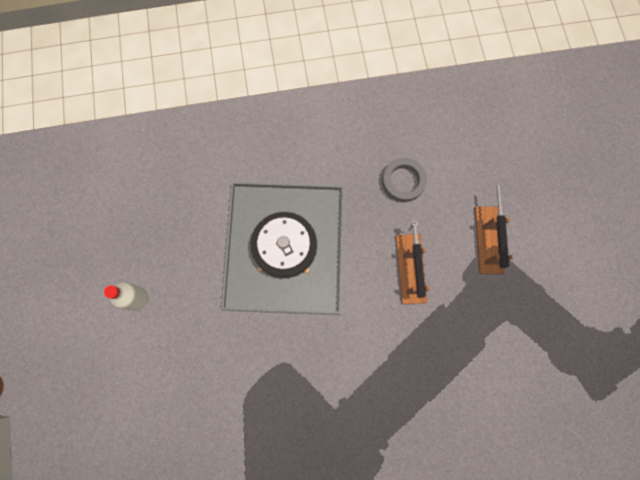

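View pics/scene0.png

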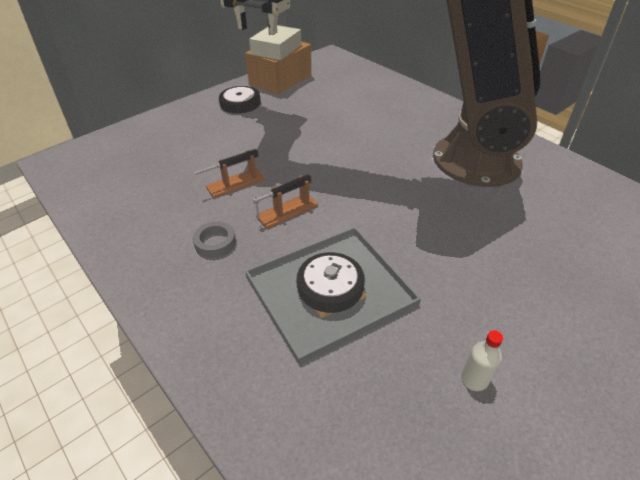

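The top view shows the wheel at about (284,244) with its tab at about (288,252). The hooked pick lies in the rest at about (412,268), hook at (414,226). The awl is at (500,240), the tape at (404,180) and the oil at (122,295). The scene view agrees.

```bash
cat > h.py <<'E'
import numpy as np, cv2
from scipy.spatial.transform import Rotation as R
from bench import get_state, eyes
def cam(n):
    p=eyes.camera_params(n); f=240/np.tan(np.radians(p['vertical_fov'])/2)
    return p,f,R.from_rotvec(p['orientation']).as_matrix()
def ray(n,u,v):
    p,f,M=cam(n); d=np.array([(u-p['cx'])/f,(v-p['cy'])/f]); s=d.copy()
    for _ in range(20): s=d/(1+p['k1']*(s@s))
    return p['origin'],M@np.array([s[0],s[1],1])
def plane(n,u,v,z):
    o,d=ray(n,u,v); return o+d*(z-o[2])/d[2]
def proj(n,P):
    p,f,M=cam(n); c=M.T@(np.array(P)-p['origin']); s=c[:2]/c[2]; s=s*(1+p['k1']*(s@s)); return s*f+[p['cx'],p['cy']]
def tri(a,b):
    (o1,d1),(o2,d2)=ray("top",*a),ray("scene",*b)
    t=np.linalg.lstsq(np.c_[d1,-d2],o2-o1,rcond=None)[0]; p,q=o1+d1*t[0],o2+d2*t[1]
    return (p+q)/2,np.linalg.norm(p-q)
E
python3 - <<'E'
from h import *
t=cv2.imread("pics/top0.png"); s=cv2.imread("pics/scene0.png")
def rect(n,img,box,mask,z):
    x0,y0,x1,y1=box; m=np.zeros(mask.shape,np.uint8); m[y0:y1,x0:x1]=mask[y0:y1,x0:x1]*255
    k,l,st,_=cv2.connectedComponentsWithStats(m); i=1+st[1:,4].argmax()
    pts=np.argwhere(l==i)[:,::-1].astype(np.float32); r=cv2.minAreaRect(pts); print(n,st[i],np.round(r[0],1),np.round(r[1],1),round(r[2],1))
    w=np.array([plane(n,*b,z)[:2] for b in cv2.boxPoints(r)]); print(np.round(w,4).tolist(),'c',np.round(plane(n,*r[0],z),4))
    return r
blk=t.max(2)<45
rect("top",t,(395,215,440,310),blk,.079); rect("top",t,(480,190,520,275),blk,.079)
hsv=cv2.cvtColor(t,cv2.COLOR_BGR2HSV); org=(hsv[...,1]>130)&(hsv[...,0]<20)
rect("top",t,(390,225,435,310),org,.01)
wh=(t.min(2)>150); rect("top",t,(250,205,320,280),wh,.05)
hs=cv2.cvtColor(s,cv2.COLOR_BGR2HSV)
rect("scene",s,(260,165,325,200),s.max(2)<45,.079)
a=cv2.resize(t[215:275,250:320],None,fx=8,fy=8,interpolation=2)
b=cv2.resize(t[215:310,390:440],None,fx=5,fy=5,interpolation=2)
c=cv2.resize(s[245:305,295:370],None,fx=5,fy=5,interpolation=2)
o=np.zeros((480,800,3),np.uint8); o[:480,:500]=a[:, :500]; o[:475,500:750]=b
cv2.imwrite("pics/crop1.png",o)
d=cv2.resize(s[165:230,245:325],None,fx=5,fy=5,interpolation=2)
o=np.zeros((330,780,3),np.uint8); o[:300,:375]=c;o[:325,380:780]=d; cv2.imwrite("pics/crop2.png",o)
E
```

```text
top [417 279   1   2   2] [417.  279.5] [1. 0.] -90.0
[[0.4799, -0.1572], [0.4799, -0.1572], [0.4817, -0.1576], [0.4817, -0.1576]] c [ 0.4808 -0.1574  0.079 ]
top [499 236   6  20  31] [499.8 245.6] [18.7  4.1] 72.6
[[0.5344, -0.3189], [0.5355, -0.3269], [0.5006, -0.3287], [0.4995, -0.3209]] c [ 0.5174 -0.3238  0.079 ]
top [ 396  235   31   69 1006] [410.9 268.5] [69.3 24.1] 84.6
[[0.5831, -0.1502], [0.5798, -0.1991], [0.4418, -0.1824], [0.4452, -0.1351]] c [ 0.5114 -0.1665  0.01  ]
top [ 257  218   53   51 1947] [283. 243.] [50. 52.] 90.0
[[0.6527, 0.1175], [0.6361, 0.0177], [0.5391, 0.0336], [0.5553, 0.131]] c [0.5952 0.075  0.05  ]
scene [293 184   4   4   5] [294.2 185.4] [2.2 3.2] 71.6
[[0.5006, -0.1564], [0.4934, -0.1547], [0.497, -0.1478], [0.5042, -0.1494]] c [ 0.4988 -0.1521  0.079 ]
```

View pics/crop1.png

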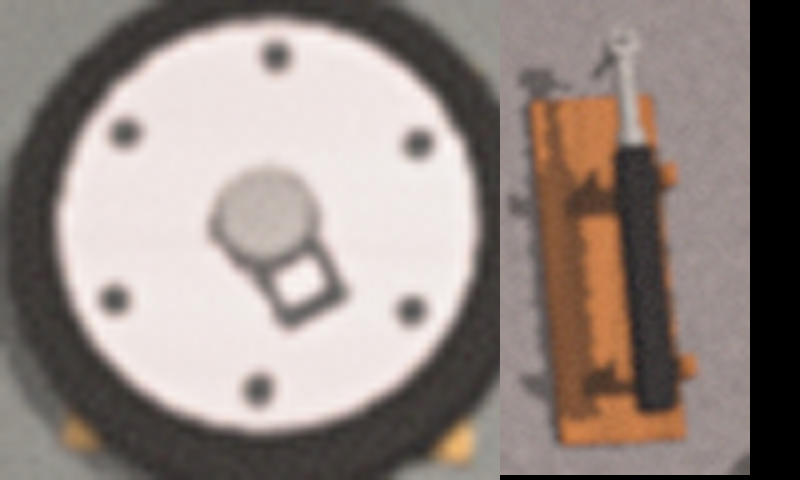

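View pics/crop2.png

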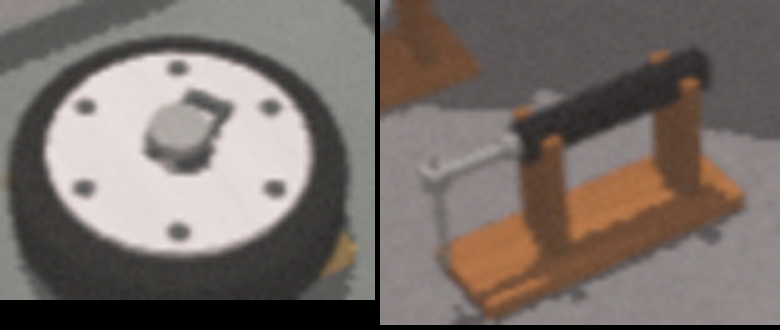

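The eye window shows at about (287.1,249.4) and the axle head at (282.7,241.4). The pick's handle runs from (416,244.2) to (421,296.2), with its collar at (414.4,223).

```bash
cat >> h.py <<'E'
def go(target,yawx=None):
    "tool-frame shift (cm) to world target TCP, and turn (deg) so that tool x or -x points along yawx(rad)"
    s=get_state(); M=R.from_rotvec(s['tool_rot']).as_matrix(); d=M.T@(np.array(target)-s['tcp_pos'])*100
    a=np.arctan2(M[1,0],M[0,0]); print('tcp',s['tcp_pos'].round(4),'toolx yaw',np.degrees(a).round(2),'z',M[:,2].round(3),'shift cm',d.round(2), 'q6',s['qpos'][5].round(2))
    if yawx is not None:
        t=-np.degrees(yawx-a); print('turn',(t+180)%360-180,'or',(t)%360-180)
E
python3 - <<'E'
from h import *
ax=plane("top",282.7,241.4,.063); ey=plane("top",287.06,249.4,.052); st=plane("top",283,243,.05)
print('axle',ax,'eye',ey,'face',st,'clip yaw',np.degrees(np.arctan2(*(ey-ax)[1::-1])),np.linalg.norm((ey-ax)[:2]))
f=plane("top",416,244.2,.079);r=plane("top",421,296.2,.079);c=plane("top",414.4,223,.075)
u=(f-r)/np.linalg.norm(f-r);o=f-u*.045
print(f,r,np.linalg.norm(f-r),'orig',o,r+u*.055,'yaw',np.degrees(np.arctan2(u[1],u[0])),'collar',c,(c-o)@u)
# scene collar / bit end
a=lambda x,y:(245+(x-380+.5)/5-.5,165+(y+.5)/5-.5)
print(a(432,175),tri((414.4,223),a(432,178)))
o2,d2=ray("scene",*a(445,256)); k=((c-o2)[:2]@d2[:2])/(d2[:2]@d2[:2]); print('bit end',o2+k*d2)
go([*((o+r+u*.055)/2)[:2],.065],np.arctan2(u[1],u[0]))
E
```

```text
axle [0.59541289 0.07466998 0.063     ] eye [0.58111178 0.06916391 0.052     ] face [0.59521826 0.07501308 0.05      ] clip yaw -158.9428042131124 0.015324444327939975
[ 0.54574906 -0.16949163  0.079     ] [ 0.44969066 -0.15820856  0.079     ] 0.09671878907971031 orig [ 0.50105631 -0.164242    0.079     ] [ 0.50431512 -0.16462478  0.079     ] yaw -6.699298544561525 collar [ 0.58703091 -0.17613899  0.075     ] 0.0867754525322559
(255.0, 199.6) (array([ 0.58804078, -0.17730596,  0.07025188]), np.float64(0.00016519859532659854))
bit end [ 0.58722026 -0.17625184  0.02548461]
tcp [ 0.2419 -0.6297  0.2397] toolx yaw -158.99 z [-0.001  0.001 -1.   ] shift cm [-41.03  34.06  17.52] q6 -0.29
turn -152.2912670294046 or 27.708732970595406
```

Request:
servo_tool --pt "8.76 0 0 0 7" --pt "8.76 0 0 0 7" --pt "8.76 0 0 0 7" --pt "8.76 0 0 0 6.7" --pt "8.76 0 0 0 0"

```text
time: 0.52
tcp_pos: [0.2419, -0.6298, 0.24]
tool_rot: [-0.192, -3.135, -0.001]
contact_force: [-0.2, -0.1, -0.3]
width: 1.002
grip_force: 0.0
```

```bash
python3 -c "
from h import *
go([.5027,-.1645,.065],np.radians(-6.7))"
```

```text
tcp [ 0.2419 -0.6298  0.24  ] toolx yaw 173.0 z [-0.     0.001 -1.   ] shift cm [-20.22  49.35  17.53] q6 -0.78
turn 179.70460103930907 or -0.29539896069093174
```

Request:
servo_tool --pt "8.76 -1.2 3 0 0" --pt "8.76 -1.2 3 0 0" --pt "8.76 -1.2 3 0 0" --pt "8.76 -1.2 3 0 0" --pt "8.76 -1.2 3 0 0"

```text
time: 0.93
tcp_pos: [0.3193, -0.4867, 0.2403]
tool_rot: [-0.177, -3.136, -0.001]
contact_force: [0.7, -0.7, 0.3]
width: 1.001
grip_force: 0.0
```

Request:
servo_tool --pt "8.76 -1.2 3 0 0" --pt "8.76 -1.2 3 0 0" --pt "8.76 -1.2 3 0 0" --pt "8.76 -1.2 3 0 0" --pt "8.76 -1.2 3 0 0"

```text
time: 1.35
tcp_pos: [0.3965, -0.3446, 0.2405]
tool_rot: [0.176, 3.137, 0.0]
contact_force: [0.2, -0.1, 0.6]
width: 1.0
grip_force: 0.0
```

Request:
servo_tool --pt "8.76 -1.3 3 1 0" --pt "8.76 -1.3 3 1 0" --pt "8.76 -1.3 3 1 0" --pt "8.76 -1.3 3 1 0" --pt "8.76 -1.3 3 0 0"

```text
time: 1.77
tcp_pos: [0.4775, -0.2028, 0.1986]
tool_rot: [-0.176, -3.134, -0.001]
contact_force: [0.3, -1.2, 0.2]
width: 1.002
grip_force: 0.0
```

```bash
python3 -c "
from h import *
go([.5027,-.1645,.065],np.radians(-6.7))"
```

```text
tcp [ 0.4775 -0.2028  0.1986] toolx yaw 173.56 z [-0.003  0.001 -1.   ] shift cm [-2.11  4.09 13.36] q6 -1.66
turn -179.7405098670343 or 0.2594901329657091
```

Request:
servo_tool --pt "8.76 -1.05 2.05 1.5 0.25" --pt "8.76 -1.06 2.04 2 0" --pt "8.76 0 0 2 0" --pt "8.76 0 0 2 0" --pt "8.76 0 0 2 0"

```text
time: 2.18
tcp_pos: [0.5041, -0.1659, 0.1046]
tool_rot: [-0.181, -3.136, -0.0]
contact_force: [-0.6, -0.4, -0.3]
width: 0.995
grip_force: 0.0
```

Request:
servo_tool --pt "8.76 0 0 2 0" --pt "8.76 0 0 1 0" --pt "8.76 0 0 0.6 0" --pt "8.76 0 0 0 0" --pt "8.76 0 0 0 0"

```text
time: 2.6
tcp_pos: [0.5044, -0.1667, 0.0701]
tool_rot: [0.188, 3.136, -0.0]
contact_force: [-0.1, 0.2, 0.1]
width: 1.002
grip_force: 0.0
```

```bash
python3 -c "
from h import *
go([.5027,-.1645,.065],np.radians(-6.7))
o=np.hstack([eyes.grab_frame('top')[170:320,350:500],eyes.grab_frame('scene')[120:270,215:365]])
cv2.imwrite('pics/g.png',cv2.resize(o[:,:,::-1],None,fx=2.6,fy=2.6,interpolation=2))"
```

```text
tcp [ 0.5044 -0.1667  0.0701] toolx yaw 173.14 z [ 0. -0. -1.] shift cm [0.2  0.2  0.51] q6 -1.74
turn 179.83616360927323 or -0.1638363907267717
```

View pics/g.png

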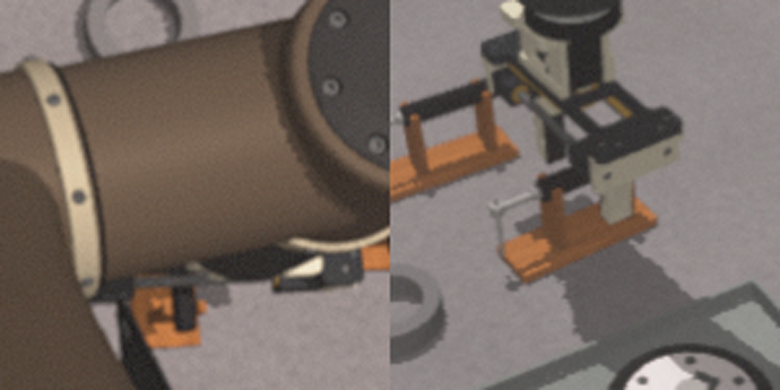

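The gripper straddles the handle between the uprights, which are visible in the scene view. The arm blocks the top view here.

Request:
servo_tool --pt "8.76 0.1 0.2 0.5 0" --pt "0 0 0 0 0" --pt "0 0 0 0 0" --pt "0 0 0 0 0" --pt "0 0 0 0 0"

```text
time: 3.12
tcp_pos: [0.5033, -0.1644, 0.0647]
tool_rot: [0.19, 3.136, 0.0]
contact_force: [-0.7, -0.3, 0.7]
width: 0.759
grip_force: 0.0
```

Request:
servo_tool --pt "0 0 0 0 0" --pt "0 0 0 0 0" --pt "0 0 0 0 0" --pt "0 0 0 0 0" --pt "0 0 0 0 0"

```text
time: 3.53
tcp_pos: [0.5032, -0.1645, 0.0646]
tool_rot: [-0.19, -3.136, 0.0]
contact_force: [0.2, -0.5, -0.0]
width: 0.38
grip_force: 0.0
```

```bash
python3 -c "
from h import *
s=get_state(); print(s); go([.5027,-.1645,.065],np.radians(-6.7))"
```

```text
{'time': 3.5333, 'qpos': array([ 5.47939550e-02,  3.07666962e-01, -5.26987585e-01,  1.80778137e-05,
       -7.36182458e-01, -1.74665247e+00]), 'dq': array([-6.77313139e-04,  6.10230689e-04, -5.49961175e-04, -7.75123353e-05,
       -5.35759724e-04, -4.14636521e-04]), 'tau': array([-4.38090538e-04, -4.57980466e+01,  2.08469206e+01,  4.95701686e+00,
       -8.50513391e-02,  9.54153757e-05]), 'tcp_pos': array([ 0.50321445, -0.16449198,  0.06455426]), 'tool_rot': array([-1.90024569e-01, -3.13580133e+00,  2.62924026e-05]), 'contact_force': array([ 0.16501867, -0.50575495, -0.04601558]), 'ft_torque': array([-0.02234618, -0.02481588,  0.06032606]), 'grip_force': 0.0, 'width': 0.3803307132465}
tcp [ 0.5032 -0.1645  0.0646] toolx yaw 173.06 z [-0. -0. -1.] shift cm [ 0.05 -0.01 -0.04] q6 -1.75
turn 179.76441515796375 or -0.2355848420362463
```

Request:
servo_tool --pt "0 0 0 0 0" --pt "0 0 0 0 0" --pt "0 0 0 0 0" --pt "0 0 0 0 0" --pt "0 0 0 0 0"

```text
time: 3.95
tcp_pos: [0.5032, -0.1645, 0.0645]
tool_rot: [-0.19, -3.136, 0.0]
contact_force: [0.3, -0.9, -0.6]
width: 0.155
grip_force: 30.0
```

Request:
servo_tool --pt "0 0 0 0 0" --pt "0 0 0 -0.5 0" --pt "0 0 0 -1 0" --pt "0 0 0 -1 0" --pt "0 0 0 -1 0"

```text
time: 4.37
tcp_pos: [0.5035, -0.1644, 0.1009]
tool_rot: [0.19, 3.135, -0.0]
contact_force: [-0.5, -0.8, -1.0]
width: 0.158
grip_force: 30.0
```

Request:
servo_tool --pt "0 0 0 -2 0" --pt "0 0 0 -2 0" --pt "0 0 0 -1.5 0" --pt "0 0 0 0 0" --pt "0 0 0 0 0"

```text
time: 4.78
tcp_pos: [0.5039, -0.1644, 0.1563]
tool_rot: [0.19, 3.133, 0.001]
contact_force: [0.2, -0.4, -2.0]
width: 0.155
grip_force: 30.0
```

```bash
python3 -c "
from h import *
s=get_state(); print(s['contact_force'],s['ft_torque'],s['width'],s['grip_force']);
y=np.radians(-159+180); u=np.array([np.cos(y),np.sin(y)]); bit=np.array([.5952,.0748])-u*.040; t=bit-u*.085
print('bit',bit,'tcp',t); go([*t,.165],y)
f=eyes.grab_frame('scene'); t=eyes.grab_frame('top')
cv2.imwrite('pics/l.png',np.hstack([cv2.resize(f[80:240,215:365,::-1],None,fx=2.6,fy=2.6,interpolation=2),cv2.resize(t[160:320,350:500,::-1],None,fx=2.6,fy=2.6)]))
"
```

```text
[ 0.18051097 -0.37767811 -1.97574492] [-0.04788126  0.05166994 -0.03355877] 0.15494808991950848 29.999669194221497
bit [0.55785678 0.06046528] tcp [0.47850245 0.03000401]
tcp [ 0.5039 -0.1644  0.1563] toolx yaw 173.07 z [ 0.003  0.    -1.   ] shift cm [ 4.87 18.99 -0.87] q6 -1.75
turn 152.0694764112779 or -27.93052358872211
```

View pics/l.png

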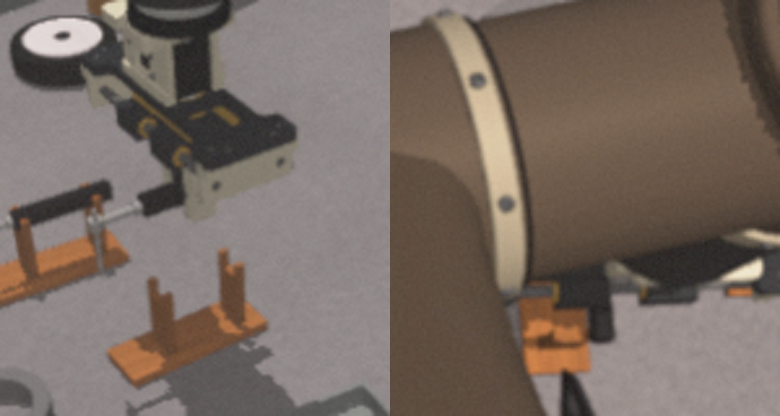

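The pick hangs level from the gripper, with the hook at about (251,164) in the scene picture and the rest empty.

Request:
servo_tool --pt "0 0 1 0 -6" --pt "0 0 1 0 -6" --pt "0 0 1 0 -6" --pt "0 0 1 0 -6" --pt "0 0 1 0 -4"

```text
time: 5.3
tcp_pos: [0.4982, -0.1148, 0.1535]
tool_rot: [0.582, -3.085, -0.0]
contact_force: [0.3, 0.7, 0.3]
width: 0.158
grip_force: 30.0
```

```bash
python3 -c "
from h import *
P=plane('scene',215+95.5/2.6-.5,80+218.5/2.6-.5,.161); o=np.array([.5039,-.1644]); y=np.radians(-6.93); u=np.array([np.cos(y),np.sin(y)]); print(P,(P[:2]-o)@u)
go([.4785,.030,.14],np.radians(21))
"
```

```text
[ 0.58282526 -0.18179409  0.161     ] 0.08044737098898154
tcp [ 0.4982 -0.1148  0.1535] toolx yaw -158.62 z [-0.002 -0.    -1.   ] shift cm [-3.44 14.2   1.35] q6 -1.36
turn -179.62251845126787 or 0.3774815487321348
```

Request:
servo_tool --pt "0 -0.7 2.8 0.2 0" --pt "0 -0.7 2.8 0.3 0.3" --pt "0 -0.7 2.8 0.3 0" --pt "0 -0.7 2.8 0.3 0" --pt "0 -0.6 2.8 0.2 0"

```text
time: 5.72
tcp_pos: [0.4798, 0.0287, 0.1405]
tool_rot: [0.565, -3.088, 0.001]
contact_force: [0.2, -0.4, -1.6]
width: 0.154
grip_force: 30.0
```

Request:
servo_tool --pt "0 0 0.2 0.5 0" --pt "0 0 0 0.5 0" --pt "0 0 0 0.5 0" --pt "0 0 0 0 0" --pt "0 0 0 0 0"

```text
time: 6.13
tcp_pos: [0.4796, 0.0285, 0.1259]
tool_rot: [0.564, -3.089, 0.001]
contact_force: [-0.7, -0.8, -0.3]
width: 0.156
grip_force: 30.0
```

```bash
python3 -c "
from h import *
s=get_state(); print(s['contact_force'],s['ft_torque'])
go([.4785,.030,.14],np.radians(21))
f=eyes.grab_frame('scene'); t=eyes.grab_frame('top')
cv2.imwrite('pics/m.png',np.hstack([cv2.resize(f[215:305,290:380,::-1],None,fx=4.4,fy=4.4,interpolation=2),cv2.resize(t[200:290,240:330,::-1],None,fx=4.4,fy=4.4,interpolation=2)]))
"
```

```text
[-0.68489944 -0.8177455  -0.25254302] [-0.01122638  0.0618504   0.03208574]
tcp [0.4796 0.0285 0.1259] toolx yaw -159.31 z [-0.002 -0.001 -1.   ] shift cm [ 0.06  0.18 -1.41] q6 -1.68
turn 179.6937988312432 or -0.30620116875678605
```

View pics/m.png

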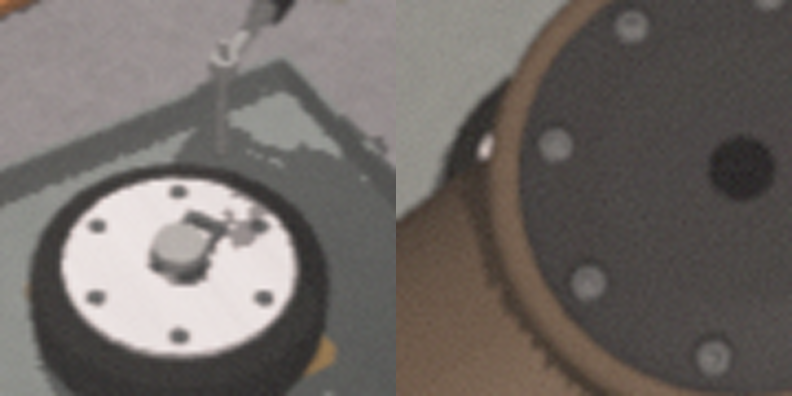

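The scene view shows the hook from its collar at (340.1,227.8) down to its bit end at (339.6,248.6). It hangs beyond the tab, over the face's far edge, and the top view is blocked by the arm.

```bash
python3 -c "
from h import *
y=np.radians(20.7);u=np.array([np.cos(y),np.sin(y)]);o=np.array([.4796,.0285])
P=plane('scene',340.1,227.8,.131); print(P,(P[:2]-o)@u,(P[:2]-o)@[-u[1],u[0]])
for L in (.085,.083): print(proj('scene',[*(o+u*L),.131]))
for l in (.04,.045,.05,.054): print(l,proj('scene',[*(o+u*.085),.131-l]))
# clip in scene: axle top, end bar corners, eye
c=lambda x,y:(290+(x+.5)/4.4-.5,215+(y+.5)/4.4-.5)
s0=lambda x,y:(295+(x+.5)/5-.5,245+(y+.5)/5-.5)
print('axle sc',plane('scene',*s0(180,126),.063),'eye',plane('scene',*s0(209,112),.051),'bar corners',plane('scene',*s0(190,92),.054),plane('scene',*s0(233,106),.054))
t0=lambda x,y:(250+(x+.5)/8-.5,215+(y+.5)/8-.5)
print('top bar corners',plane('top',*t0(290,326),.054),plane('top',*t0(347,294),.054),'eye',plane('top',*t0(300,279),.052))
A=np.array([.5952,.0748]);
for d in(-162,-159,-156):
  v=np.array([np.cos(np.radians(d)),np.sin(np.radians(d))]);n=np.array([-v[1],v[0]])
  print(d,'eye centre',A+v*.018,'end',A+v*.0274,[ (A+v*.0274+s*n*.0075).round(4) for s in(1,-1)])
"
```

```text
[0.55599525 0.05543232 0.131     ] 0.08098337908064583 -0.0018101190826031153
[340.01617965 229.44726231]
[340.50214959 228.78345081]
0.04 [339.40425241 244.98633636]
0.045 [339.33033835 246.85645898]
0.05 [339.25697776 248.7111354 ]
0.054 [339.19868405 250.18387406]
axle sc [0.59643474 0.075647   0.063     ] eye [0.57594356 0.06982294 0.051     ] bar corners [0.57628556 0.05933441 0.054     ] [0.56886986 0.07556351 0.054     ]
top bar corners [0.56973755 0.07318231 0.054     ] [0.57517479 0.05863218 0.054     ] eye [0.58103872 0.06917026 0.052     ]
-162 eye centre [0.57808098 0.06923769] end [0.56914105 0.06633293] [array([0.5715, 0.0592]), array([0.5668, 0.0735])]
-159 eye centre [0.57839555 0.06834938] end [0.5696199  0.06498072] [array([0.5723, 0.058 ]), array([0.5669, 0.072 ])]
-156 eye centre [0.57875618 0.06747874] end [0.57016885 0.06365542] [array([0.5732, 0.0568]), array([0.5671, 0.0705])]
```

Request:
servo_tool --pt "0 0 0.1 0.7 0" --pt "0 0 0 0.7 0" --pt "0 0 0 0.6 0" --pt "0 0 0 0.2 0" --pt "0 0 0 0 0"

```text
time: 6.65
tcp_pos: [0.4791, 0.0302, 0.1036]
tool_rot: [0.566, -3.089, 0.001]
contact_force: [-0.8, -0.8, -1.8]
width: 0.155
grip_force: 30.0
```

Request:
servo_tool --pt "0 0 0 0.05 0" --pt "0 0 0 0.05 0" --pt "0 0 0 0.05 0" --pt "0 0 0 0 0" --pt "0 0 0 0 0"

```text
time: 7.07
tcp_pos: [0.4797, 0.0306, 0.1032]
tool_rot: [-0.566, 3.09, 0.0]
contact_force: [0.3, 0.1, -0.9]
width: 0.154
grip_force: 30.0
```

Request:
servo_tool --pt "0 0 0 0.05 0" --pt "0 0 0 0.05 0" --pt "0 0 0 0.05 0" --pt "0 0 0 0.05 0" --pt "0 0 0 0 0"

```text
time: 7.48
tcp_pos: [0.4796, 0.0305, 0.101]
tool_rot: [0.566, -3.09, 0.0]
contact_force: [-0.2, 1.1, 0.1]
width: 0.159
grip_force: 30.0
```

```bash
python3 -c "
from h import *
s=get_state(); print(s['contact_force'],s['ft_torque'],s['tcp_pos'])
f=eyes.grab_frame('scene')[200:320,280:390,::-1]
cv2.imwrite('pics/n.png',cv2.resize(f,None,fx=5,fy=5,interpolation=2))
"
```

```text
[-0.16911927  1.0534678   0.07428457] [-0.05318024  0.05244116  0.027794  ] [0.47958034 0.03048912 0.10095282]
```

View pics/n.png

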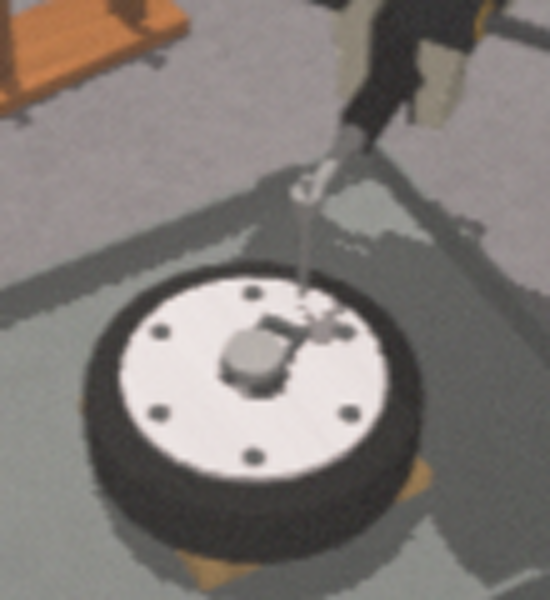

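The bit end is now at about (340.2,258.2), just over the face beyond the tab, with the collar at (341.4,237.6).

Request:
servo_tool --pt "0 0 0 0.05 0" --pt "0 0 0 0.05 0" --pt "0 0 0 0.05 0" --pt "0 0 0 0 0" --pt "0 0 0 0 0"

```text
time: 7.95
tcp_pos: [0.4796, 0.0305, 0.0995]
tool_rot: [0.566, -3.09, 0.0]
contact_force: [1.0, 1.2, -0.9]
width: 0.158
grip_force: 30.0
```

```bash
python3 -c "
from h import *
s=get_state(); print(s['contact_force'],s['ft_torque'],s['tcp_pos'])
y=np.radians(20.7);u=np.array([np.cos(y),np.sin(y)]);o=np.array([.4796,.0305])
for L in (.081,.085):
  for z in (.106,.108,.050,.052,.054): print(L,z,proj('scene',[*(o+u*L),z]))
"
```

```text
[ 1.01743168  1.15618388 -0.88090426] [0.05774543 0.06266345 0.02077839] [0.47960849 0.03049842 0.09951609]
0.081 0.106 [341.31573718 238.51655558]
0.081 0.108 [341.34891645 237.74503533]
0.081 0.05 [340.42610723 259.11256976]
0.081 0.052 [340.45661851 258.40906556]
0.081 0.054 [340.48721997 257.7032788 ]
0.085 0.106 [340.36518707 239.84671891]
0.085 0.108 [340.39687866 239.07516391]
0.085 0.05 [339.51555828 260.44017992]
0.085 0.052 [339.54469407 259.73687354]
0.085 0.054 [339.57391624 259.0312774 ]
```

Request:
servo_tool --pt "0 0 0 0.04 0" --pt "0 0 0 0.04 0" --pt "0 0 0 0.04 0" --pt "0 0 0 0 0" --pt "0 0 0 0 0"

```text
time: 8.37
tcp_pos: [0.4796, 0.0305, 0.0983]
tool_rot: [0.566, -3.09, 0.0]
contact_force: [-0.4, 0.8, -1.2]
width: 0.154
grip_force: 30.0
```

```bash
python3 -c "
from h import *
s=get_state(); print(s['contact_force'],s['ft_torque'],s['tcp_pos'])"
```

```text
[-0.41447002  0.79108425 -1.24016004] [-0.01396835  0.04892542 -0.04672445] [0.47960674 0.03054169 0.09832069]
```

Request:
servo_tool --pt "0 0 0 0.04 0" --pt "0 0 0 0.04 0" --pt "0 0 0 0.04 0" --pt "0 0 0 0 0" --pt "0 0 0 0 0"

```text
time: 8.78
tcp_pos: [0.4796, 0.0305, 0.0971]
tool_rot: [0.566, -3.09, 0.0]
contact_force: [0.2, -0.3, -1.7]
width: 0.153
grip_force: 30.0
```

```bash
python3 -c "
from h import *
s=get_state(); print(s['contact_force'],s['ft_torque'],s['tcp_pos'])"
```

```text
[ 0.20675433 -0.27267138 -1.66380353] [-0.01477573  0.04280801  0.02337105] [0.47962555 0.03051361 0.0971291 ]
```

Request:
servo_tool --pt "0 0 0 0.04 0" --pt "0 0 0 0.04 0" --pt "0 0 0 0.04 0" --pt "0 0 0 0 0" --pt "0 0 0 0 0"

```text
time: 9.2
tcp_pos: [0.4797, 0.0305, 0.0961]
tool_rot: [-0.566, 3.09, -0.0]
contact_force: [-0.5, -0.4, 1.6]
width: 0.158
grip_force: 30.0
```

```bash
python3 -c "
from h import *
s=get_state(); print(s['contact_force'],s['ft_torque'],s['tcp_pos'])"
```

```text
[-0.48815714 -0.38530978  1.59215078] [-0.03589004  0.28094394 -0.00876876] [0.47965777 0.03049458 0.09605232]
```

Touch: the force rose by about 3 N at TCP z ≈ 0.0963. With the bit end now known to stand on the face, I'll take a close picture.

```bash
python3 -c "
from h import *
f=np.mean([eyes.grab_frame('scene')[240:300,300:370,::-1] for _ in range(4)],0).astype(np.uint8)
cv2.imwrite('pics/p.png',cv2.resize(f,None,fx=10,fy=10,interpolation=cv2.INTER_CUBIC))
"
```

```text
(no output)
```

View pics/p.png

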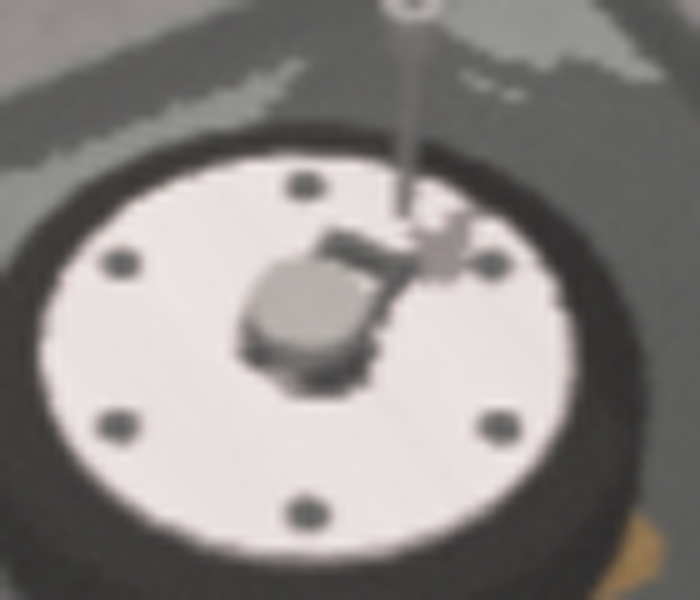

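```bash
python3 -c "
from h import *
c=lambda x,y:(300+(x+.5)/10-.5,240+(y+.5)/10-.5)
H=np.array([plane('scene',*c(*p),.05)[:2] for p in [(304,186),(308,514),(121,265),(500,428),(118,427),(492,264)]]);m=H.mean(0)
print('centre',m,np.linalg.norm(H-m,axis=1))
t=plane('scene',*c(404,216),.05)[:2]; print('tip',t)
u=np.array([np.cos(np.radians(20.7)),np.sin(np.radians(20.7))]); print('L',(t-[.47966,.0305])@u,(t-[.47966,.0305])@[-u[1],u[0]])
d=t-m; print(np.linalg.norm(d),np.degrees(np.arctan2(d[1],d[0])))
q=lambda x,y:(plane('scene',*c(x,y),.054)[:2]-m)
for p in [(328,230),(425,252),(330,243),(412,272)]:
  w=q(*p); print(p,w,np.linalg.norm(w),np.degrees(np.arctan2(w[1],w[0])))
# same in top
t0=lambda x,y:(250+(x+.5)/8-.5,215+(y+.5)/8-.5)
H=np.array([plane('top',*t0(*p),.05)[:2] for p in [(276,57),(125,133),(418,144),(114,299),(411,310),(259,389)]]);m=H.mean(0);print('top c',m,np.linalg.norm(H-m,axis=1))
for p,z in [((290,326),.054),((347,294),.054),((318,309),.054),((300,279),.052),((275,277),.054),((322,250),.054)]:
  w=plane('top',*t0(*p),z)[:2]-m; print(p,w,np.linalg.norm(w),np.degrees(np.arctan2(w[1],w[0])))
"
```

```text
centre [0.5961347  0.07464269] [0.04117008 0.04113253 0.04088411 0.04108548 0.04085997 0.04128432]
tip [0.55976444 0.06248007]
L 0.08623737471540799 0.0016006604447162235
0.038350034344862186 -161.5094891401009
(328, 230) [-0.02028154 -0.01649503] 0.026142431213813162 -140.8784466004714
(425, 252) [-3.03422646e-02  1.35401701e-05] 0.030342267576482434 179.9744318836249
(330, 243) [-0.01828367 -0.0137347 ] 0.022867763506099564 -143.08611391723042
(412, 272) [-0.02494798  0.00214045] 0.025039631418035262 175.0962308640392
top c [0.59676859 0.0748614 ] [0.04080727 0.04094249 0.04082669 0.04102157 0.04093104 0.04088899]
(290, 326) [-0.02703104 -0.00167909] 0.02708314047447949 -176.44552447478293
(347, 294) [-0.0215938  -0.01622922] 0.02701258543487929 -143.0726321633429
(318, 309) [-0.02405597 -0.00886699] 0.025638126324799938 -159.76619330777902
(300, 279) [-0.01572987 -0.00569115] 0.01672776029648273 -160.1096207089843
(275, 277) [-1.46961871e-02  5.61975227e-05] 0.014696294548774379 179.7809047236622
(322, 250) [-0.01003396 -0.01199215] 0.0156362401669874 -129.91957960585827
```

The tip is 38.4 mm from the wheel centre at −161.5°, and the clip's direction is about −160°. So the move is up, 20.4 mm forward and 1.3 mm to the right.

Request:
servo_tool --pt "0 0 0 -0.4 0" --pt "0 0 0 -0.4 0" --pt "0 -0.5 -0.03 0 0" --pt "0 -0.5 -0.03 0 0" --pt "0 -0.5 -0.03 0 0"

```text
time: 9.82
tcp_pos: [0.4947, 0.0353, 0.1041]
tool_rot: [-0.566, 3.09, 0.0]
contact_force: [0.8, -0.2, -1.7]
width: 0.157
grip_force: 30.0
```

Request:
servo_tool --pt "0 -0.54 -0.04 0 0" --pt "0 0 0 0 0" --pt "0 0 0 0.15 0" --pt "0 0 0 0.1 0" --pt "0 0 0 0 0"

```text
time: 10.23
tcp_pos: [0.4987, 0.0364, 0.101]
tool_rot: [0.566, -3.089, 0.0]
contact_force: [-0.3, -0.5, -0.8]
width: 0.153
grip_force: 30.0
```

```bash
python3 -c "
from h import *
s=get_state(); print(s['contact_force'],s['ft_torque'])
go([.47966+.0195,.0305+.006,.0968],np.radians(20.7))"
```

```text
[-0.31501238 -0.47074134 -0.7770259 ] [ 0.02395244 -0.01223884  0.0234703 ]
tcp [0.4987 0.0364 0.101 ] toolx yaw -159.25 z [-0.001 -0.    -1.   ] shift cm [-0.05 -0.    0.42] q6 -1.67
turn -179.94533435885688 or 0.05466564114311723
```

Request:
servo_tool --pt "0 -0.03 0 0.05 0" --pt "0 0 0 0.05 0" --pt "0 0 0 0.05 0" --pt "0 0 0 0 0" --pt "0 0 0 0 0"

```text
time: 10.65
tcp_pos: [0.4994, 0.0366, 0.1]
tool_rot: [-0.566, 3.09, 0.0]
contact_force: [0.1, 0.4, -0.8]
width: 0.158
grip_force: 30.0
```

```bash
python3 -c "
from h import *
s=get_state(); print(s['contact_force'],s['ft_torque'],s['tcp_pos'])"
```

```text
[ 0.10898844  0.376254   -0.76253527] [0.01924438 0.0139651  0.02844376] [0.49941229 0.03664638 0.09999536]
```

Request:
servo_tool --pt "0 0 0 0.05 0" --pt "0 0 0 0.05 0" --pt "0 0 0 0.05 0" --pt "0 0 0 0 0" --pt "0 0 0 0 0"

```text
time: 11.07
tcp_pos: [0.4994, 0.0366, 0.0984]
tool_rot: [0.566, -3.09, 0.0]
contact_force: [-0.3, 0.7, -0.5]
width: 0.156
grip_force: 30.0
```

```bash
python3 -c "
from h import *
s=get_state(); print(s['contact_force'],s['ft_torque'],s['tcp_pos'])"
```

```text
[-0.2520693   0.69069573 -0.4718781 ] [ 0.02864287 -0.02081129 -0.01819097] [0.49942446 0.03664935 0.09842232]
```

Request:
servo_tool --pt "0 0 0 0.04 0" --pt "0 0 0 0.04 0" --pt "0 0 0 0.04 0" --pt "0 0 0 0 0" --pt "0 0 0 0 0"

```text
time: 11.48
tcp_pos: [0.4994, 0.0366, 0.0972]
tool_rot: [0.566, -3.09, 0.0]
contact_force: [0.6, 0.2, -0.9]
width: 0.156
grip_force: 30.0
```

```bash
python3 -c "
from h import *
s=get_state(); print(s['contact_force'],s['ft_torque'],s['tcp_pos'])"
```

```text
[ 0.59808404  0.19927794 -0.92904182] [-0.05161546  0.08931973  0.01162894] [0.49942597 0.03664441 0.09723456]
```

Request:
servo_tool --pt "0 0.08 0 0 0" --pt "0 0.08 0 0 0" --pt "0 0.08 0 0 0" --pt "0 0.08 0 0 0" --pt "0 0 0 0 0"

```text
time: 11.9
tcp_pos: [0.4975, 0.036, 0.0978]
tool_rot: [-0.566, 3.088, 0.001]
contact_force: [4.1, 1.3, -1.0]
width: 0.157
grip_force: 30.0
```

```bash
python3 -c "
from h import *
s=get_state(); print(s['contact_force'],s['ft_torque'],s['tcp_pos'])"
```

```text
[ 4.10052544  1.30604123 -0.998481  ] [ 0.65858882 -1.52174057 -0.00500079] [0.49749123 0.03601722 0.09776372]
```

Request:
servo_tool --pt "0 0.08 0 0.03 0" --pt "0 0.08 0 0.02 0" --pt "0 0.08 0 0 0" --pt "0 0 0 0 0" --pt "0 0 0 0 0"

```text
time: 12.32
tcp_pos: [0.4961, 0.0356, 0.0975]
tool_rot: [-0.566, 3.086, 0.001]
contact_force: [5.5, 2.3, -1.4]
width: 0.155
grip_force: 30.0
```

```bash
python3 -c "
from h import *
s=get_state(); print(s['contact_force'],s['ft_torque'],s['tcp_pos'],s['tool_rot'])"
```

```text
[ 5.46562302  2.34027317 -1.40130732] [ 0.98510082 -2.4281557   0.02684049] [0.49614552 0.03556315 0.09754328] [-5.66483151e-01  3.08600794e+00  1.11694641e-03]
```

Request:
servo_tool --pt "0 0.08 0 0.02 0" --pt "0 0.08 0 0 0" --pt "0 0.08 0 0 0" --pt "0 0.08 0 0 0" --pt "0 0 0 0 0"

```text
time: 12.73
tcp_pos: [0.494, 0.0348, 0.0977]
tool_rot: [-0.567, 3.084, 0.002]
contact_force: [7.6, 3.6, -1.7]
width: 0.156
grip_force: 30.0
```

```bash
python3 -c "
from h import *
s=get_state(); print(s['contact_force'],s['ft_torque'],s['tcp_pos'],s['tool_rot'])"
```

```text
[ 7.64417721  3.59716564 -1.65011573] [ 1.27157645 -3.13246597  0.04090732] [0.49396011 0.03482527 0.09765766] [-5.66551518e-01  3.08416560e+00  1.70341603e-03]
```

Request:
servo_tool --pt "0 0.08 0 0.03 0" --pt "0 0.08 0 0.02 0" --pt "0 0.08 0 0 0" --pt "0 0.08 0 0 0" --pt "0 0 0 0 0"

```text
time: 13.15
tcp_pos: [0.4914, 0.0339, 0.0973]
tool_rot: [-0.567, 3.083, 0.002]
contact_force: [8.7, 3.8, -2.0]
width: 0.155
grip_force: 30.0
```

```bash
python3 -c "
from h import *
s=get_state(); print(s['contact_force'],s['ft_torque'],s['tcp_pos'],s['tool_rot'],R.from_rotvec(s['tool_rot']).as_matrix()[:,2])"
```

```text
[ 8.66616619  3.82755706 -2.00197453] [ 1.4009171  -3.32018912  0.0312482 ] [0.49137147 0.03390731 0.09728686] [-5.66665448e-01  3.08336163e+00  1.96520136e-03] [ 0.00625622  0.00242448 -0.99997749]
```

Request:
servo_tool --pt "0 0.08 0 0.02 0" --pt "0 0.08 0 0.02 0" --pt "0 0.08 0 0 0" --pt "0 0.08 0 0 0" --pt "0 0 0 0 0"

```text
time: 13.57
tcp_pos: [0.484, 0.0307, 0.0952]
tool_rot: [0.565, -3.088, 0.001]
contact_force: [-0.1, 0.2, 0.1]
width: 0.152
grip_force: 30.0
```

```bash
python3 -c "
from h import *
s=get_state(); print(s['contact_force'],s['ft_torque'],s['tcp_pos'],s['tool_rot'])"
```

```text
[-0.06101612  0.18659048  0.06316098] [0.00509545 0.0138824  0.01647124] [0.48396126 0.0306743  0.09521272] [ 5.65115101e-01 -3.08804504e+00  5.88656230e-04]
```

Request:
servo_tool --pt "0 0.1 0 -0.1 0" --pt "0 0.2 0 0 0" --pt "0 0.2 0 0 0" --pt "0 0.2 0 0 0" --pt "0 0.2 0 0 0"

```text
time: 13.98
tcp_pos: [0.4765, 0.0279, 0.0966]
tool_rot: [0.566, -3.09, -0.0]
contact_force: [-0.2, -0.4, -0.6]
width: 0.157
grip_force: 30.0
```

Request:
servo_tool --pt "0 0.2 0 0 0" --pt "0 0.2 0 0 0" --pt "0 0.2 0 0 0" --pt "0 0.1 0 0 0" --pt "0 0 0 0 0"

```text
time: 14.4
tcp_pos: [0.47, 0.0255, 0.0967]
tool_rot: [0.566, -3.09, -0.0]
contact_force: [0.4, -0.8, -1.8]
width: 0.16
grip_force: 30.0
```

```bash
python3 -c "
from h import *
s=get_state(); print(s['contact_force'],s['ft_torque'],s['tcp_pos'],s['tool_rot'])
f=eyes.grab_frame('scene')[200:310,280:400,::-1]
cv2.imwrite('pics/r.png',cv2.resize(f,None,fx=5,fy=5,interpolation=cv2.INTER_CUBIC))
"
```

```text
[ 0.4230771  -0.80490368 -1.82603945] [-0.0125172   0.00983613 -0.07298883] [0.47003496 0.02546824 0.09669684] [ 5.66125204e-01 -3.09010069e+00 -1.58204913e-05]
```

View pics/r.png

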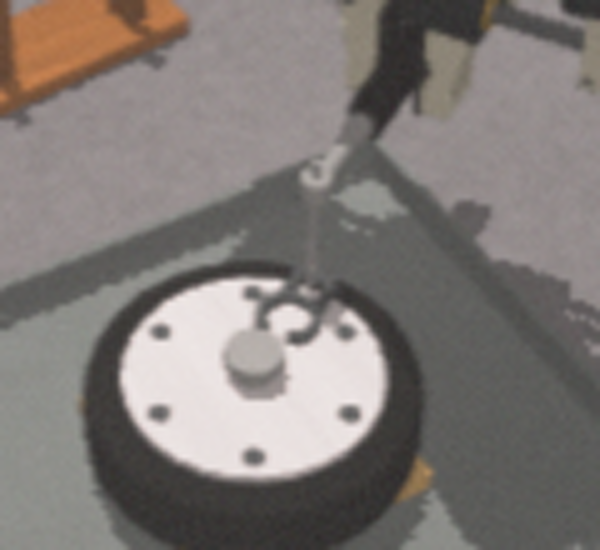

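The clip is off the axle: its ring is at about (339,262) px, open side towards the axle, and the hook is still in its eye. I'll pull a little more for margin, ease off and lift out.

Request:
servo_tool --pt "0 0.1 0 0 0" --pt "0 0.1 0 0 0" --pt "0 0.1 0 0 0" --pt "0 0 0 0 0" --pt "0 -0.1 0 0 0"

```text
time: 14.87
tcp_pos: [0.4682, 0.0248, 0.0966]
tool_rot: [0.566, -3.09, 0.0]
contact_force: [0.4, 0.5, -0.4]
width: 0.157
grip_force: 30.0
```

Request:
servo_tool --pt "0 -0.1 0 0 0" --pt "0 0 0 0 0" --pt "0 0 0 -0.2 0" --pt "0 0 0 -0.3 0" --pt "0 0 0 -0.5 0"

```text
time: 15.28
tcp_pos: [0.4691, 0.0251, 0.1067]
tool_rot: [0.566, -3.089, 0.0]
contact_force: [-1.0, -0.2, -1.5]
width: 0.156
grip_force: 30.0
```

Request:
servo_tool --pt "0 0 0 -1 0" --pt "0 0 0 -1.5 0" --pt "0 0 0 -1.5 0" --pt "0 0 0 -1 0" --pt "0 0 0 0 0"

```text
time: 15.7
tcp_pos: [0.4707, 0.0257, 0.1592]
tool_rot: [-0.566, 3.086, 0.001]
contact_force: [0.1, 0.3, -0.2]
width: 0.158
grip_force: 30.0
```

```bash
python3 -c "
from h import *
f=eyes.grab_frame('scene'); cv2.imwrite('pics/s.png',f[:,:,::-1])
c=lambda x,y:(280+(x+.5)/5-.5,200+(y+.5)/5-.5)
w=plane('scene',*c(297,314),.053); print(w,np.linalg.norm(w[:2]-[.5961,.0746]))
m=(f.max(2)<110)[250:275,325:360]; print('\n'.join(''.join('#' if v else '.' for v in r) for r in m))
s=get_state(); print(s['contact_force'],s['qpos'])
go([.5032,-.1645,.15],np.radians(-6.94))"
```

```text
[0.56534754 0.06565484 0.053     ] 0.03202701519943744
.........##################..######
.........####################....##
################################..#
###################################
###################################
#.........#########################
.............######################
.............#..###################
.....#.....######...###############
........#########..################
........##......####....###########
........#.........##.....##########
..........................#########
.......#...................########
........#.........#.........#######
.................##.........#######
..............####.....###....#####
..............##.......###.....####
...............................####
...............................####
................................###
................................###
................................###
.................................##
.................................##
[-0.16743678  0.74756297 -1.48894881] [ 4.74066264e-01  9.35444091e-02 -5.43719781e-01  1.05601032e-04
 -9.30657624e-01 -1.68239676e+00]
tcp [0.47   0.0256 0.1579] toolx yaw -159.23 z [ 0.003  0.001 -1.   ] shift cm [  3.64 -18.95   0.78] q6 -1.68
turn -152.28865025400185 or 27.71134974599815
```

Request:
servo_tool --pt "0 0.7 -3 0 0" --pt "0 0.7 -3 0 0" --pt "0 0.7 -3 0 0" --pt "0 0.7 -3 0 0" --pt "0 0.7 -3 0 0"

```text
time: 16.17
tcp_pos: [0.4893, -0.1287, 0.1559]
tool_rot: [0.567, -3.089, -0.001]
contact_force: [0.6, 1.1, -0.4]
width: 0.159
grip_force: 30.0
```

Request:
servo_tool --pt "0 0 -1 0 5" --pt "0 0 -0.8 0 6" --pt "0 0 -0.6 0 6" --pt "0 0 -0.5 0 6" --pt "0 0 0 0 4.7"

```text
time: 16.58
tcp_pos: [0.4963, -0.1562, 0.1555]
tool_rot: [-0.2, -3.133, 0.0]
contact_force: [0.6, 1.0, -0.1]
width: 0.158
grip_force: 30.0
```

```bash
python3 -c "
from h import *
go([.5032,-.1645,.0645],np.radians(-6.94))"
```

```text
tcp [ 0.4963 -0.1562  0.1555] toolx yaw 172.69 z [-0.002  0.    -1.   ] shift cm [-0.81 -0.73  9.1 ] q6 -1.77
turn 179.62584474198962 or -0.37415525801037575
```

Request:
servo_tool --pt "0 -0.8 -0.7 1 -0.3" --pt "0 0 0 1.5 0" --pt "0 0 0 1.5 0" --pt "0 0 0 0 0" --pt "0 0 0 0 0"

```text
time: 17.0
tcp_pos: [0.503, -0.1634, 0.1156]
tool_rot: [-0.182, -3.133, 0.0]
contact_force: [0.2, 0.5, -0.8]
width: 0.155
grip_force: 30.0
```

```bash
python3 -c "
from h import *
go([.5032,-.1645,.0645],np.radians(-6.94))"
```

```text
tcp [ 0.503  -0.1634  0.1156] toolx yaw 173.36 z [-0.003 -0.    -1.   ] shift cm [-0.05 -0.11  5.11] q6 -1.74
turn -179.70149566514817 or 0.29850433485179906
```

Request:
servo_tool --pt "0 -0.04 -0.11 1 0.3" --pt "0 0 0 1 0" --pt "0 0 0 1 0" --pt "0 0 0 0 0" --pt "0 0 0 0 0"

```text
time: 17.42
tcp_pos: [0.5036, -0.1645, 0.0859]
tool_rot: [-0.19, -3.134, 0.0]
contact_force: [0.0, 0.3, -0.9]
width: 0.157
grip_force: 30.0
```

```bash
python3 -c "
from h import *
go([.5032,-.1645,.0645],np.radians(-6.94))"
```

```text
tcp [ 0.5036 -0.1645  0.0859] toolx yaw 173.07 z [-0.002 -0.    -1.   ] shift cm [ 0.04 -0.01  2.14] q6 -1.75
turn -179.99334337748644 or 0.0066566225135886725
```

Request:
servo_tool --pt "0 0 0 0.6 0" --pt "0 0 0 0.6 0" --pt "0 0 0 0.5 0" --pt "0 0 0 0.2 0" --pt "0 0 0 0 0"

```text
time: 17.83
tcp_pos: [0.5038, -0.1644, 0.067]
tool_rot: [-0.19, -3.135, 0.0]
contact_force: [-0.0, -1.3, -1.4]
width: 0.157
grip_force: 30.0
```

Request:
servo_tool --pt "0 0 0 0.05 0" --pt "0 0 0 0.05 0" --pt "0 0 0 0.05 0" --pt "0 0 0 0 0" --pt "0 0 0 0 0"

```text
time: 18.25
tcp_pos: [0.5043, -0.1644, 0.0663]
tool_rot: [0.19, 3.136, 0.0]
contact_force: [0.7, -0.1, -1.2]
width: 0.156
grip_force: 30.0
```

```bash
python3 -c "
from h import *
s=get_state();print(s['contact_force'],s['ft_torque']);go([.5032,-.1645,.0645],np.radians(-6.94))"
```

```text
[ 0.70457482 -0.05611533 -1.23261293] [ 0.00416334  0.02264862 -0.02719466]
tcp [ 0.5043 -0.1644  0.0663] toolx yaw 173.07 z [ 0.  0. -1.] shift cm [ 0.11 -0.02  0.18] q6 -1.75
turn -179.99174380809632 or 0.00825619190368343
```

Request:
servo_tool --pt "0 0.1 0 0.05 0" --pt "0 0 0 0.05 0" --pt "0 0 0 0.03 0" --pt "0 0 0 0 0" --pt "0 0 0 0 0"

```text
time: 18.67
tcp_pos: [0.5033, -0.1644, 0.0652]
tool_rot: [0.19, 3.136, -0.0]
contact_force: [-1.4, 1.0, 4.7]
width: 0.157
grip_force: 30.0
```

```bash
python3 -c "
from h import *
s=get_state();print(s['contact_force'],s['ft_torque']);go([.5032,-.1645,.0645],np.radians(-6.94))"
```

```text
[-1.43843806  0.96767541  4.71685083] [ 0.32576106  0.82682453 -0.00251197]
tcp [ 0.5033 -0.1644  0.0652] toolx yaw 173.07 z [ 0. -0. -1.] shift cm [ 0.01 -0.02  0.07] q6 -1.75
turn -179.9872898298804 or 0.012710170119561326
```

Request:
servo_tool --pt "2 0 0 0 0" --pt "3 0 0 0 0" --pt "6 0 0 0 0" --pt "6 0 0 0 0" --pt "6 0 0 0 0"

```text
time: 19.08
tcp_pos: [0.5032, -0.1643, 0.0647]
tool_rot: [-0.19, -3.136, -0.0]
contact_force: [0.2, -0.4, -0.2]
width: 0.468
grip_force: 0.0
```

Request:
servo_tool --pt "6 0 0 0 0" --pt "6 0 0 0 0" --pt "6 0 0 -1 0" --pt "6 0 0 -1.5 0" --pt "6 0 0 -2 0"

```text
time: 19.5
tcp_pos: [0.5024, -0.1643, 0.1099]
tool_rot: [-0.19, -3.133, 0.0]
contact_force: [0.2, 0.4, -0.1]
width: 0.676
grip_force: 0.0
```

Request:
servo_tool --pt "6 0 0 -3 0" --pt "6 0 0 -3 0" --pt "6 0 0 -3 0" --pt "6 0 0 -2 0" --pt "6 0 0 0 0"

```text
time: 19.92
tcp_pos: [0.5055, -0.1648, 0.2257]
tool_rot: [0.188, 3.127, -0.001]
contact_force: [0.7, -0.2, 0.5]
width: 0.686
grip_force: 0.0
```

Request:
servo_tool --pt "6 2 -3 0 0" --pt "6 2 -3 0 0" --pt "6 2 -3 0 0" --pt "6 2 -3 0 0" --pt "6 2 -3 0 0"

```text
time: 20.33
tcp_pos: [0.3845, -0.3019, 0.2204]
tool_rot: [0.189, 3.135, -0.0]
contact_force: [0.6, -0.5, -0.8]
width: 0.686
grip_force: 0.0
```

Request:
servo_tool --pt "6 1 -3 0 0" --pt "6 1 -3 0 0" --pt "6 1 -3 0 0" --pt "6 1 -3 0 0" --pt "6 0 0 0 0"

```text
time: 20.75
tcp_pos: [0.3295, -0.4188, 0.2199]
tool_rot: [-0.195, -3.135, 0.001]
contact_force: [-0.1, -0.1, 0.6]
width: 0.69
grip_force: 0.0
```

```bash
python3 -c "
from h import *
t=eyes.grab_frame('top')[:,:,::-1];f=eyes.grab_frame('scene')[:,:,::-1]
a=cv2.resize(np.ascontiguousarray(t[175:325,230:530]),None,fx=2.6,fy=2.6,interpolation=2)
b=cv2.resize(np.ascontiguousarray(f[160:235,240:340]),None,fx=2.6,fy=2.6,interpolation=2)
o=np.zeros((390+195,780,3),np.uint8);o[:390]=a;o[390:,:260]=b; c=cv2.resize(np.ascontiguousarray(f[240:315,290:390]),None,fx=2.6,fy=2.6,interpolation=2); o[390:,270:530]=c
cv2.imwrite('pics/z.png',o); s=get_state();print(s['tcp_pos'],s['contact_force'])"
```

```text
[ 0.33067939 -0.41613484  0.21975798] [-0.10597879  0.45406214 -0.1173511 ]
```

View pics/z.png

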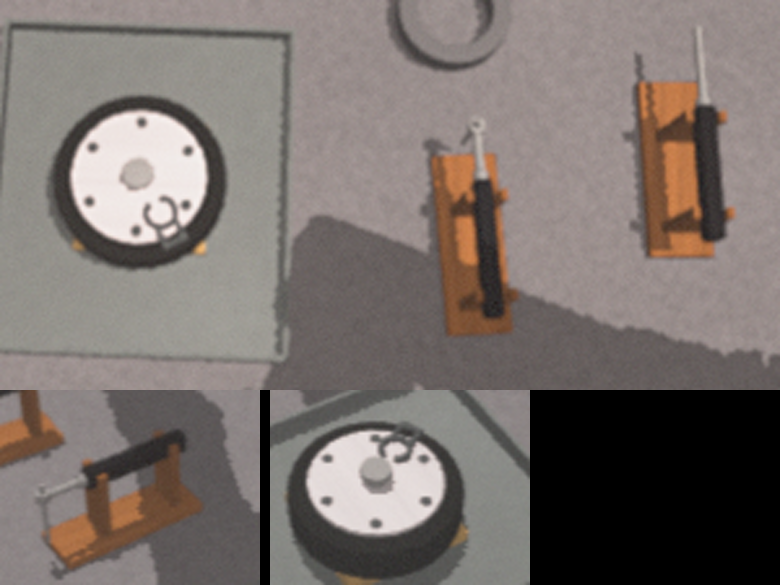

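The clip lies clear of the axle on the wheel, with its ring at about (292,257) px in the top view. The pick is home in its notches at about (418,268), and nothing else has moved.

```bash
python3 -c "
from bench import sign_off
print(sign_off())"
```

```text
the job is handed in; nothing more can be done
None
```

The clip is off the axle and lying on the wheel's face, the pick is back in its own rest, nothing else was moved, and the job was handed in at about 21 s of the 51 s allowed.

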